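# Fit and lock a valve disc

### The job

Fit the copper valve disc into the round recess of the green valve body: tilt it, tuck its round edge under the red lip first, then lower the flat-sided end until the disc lies flat on the bottom of the recess, and let go. Then take the mallet and drive the brass locking pin fully home with it, so that the pin's head sits beside the flat of the disc. Stand or lay the mallet back on the bench clear of the valve, never push the pin with the gripper, and leave the other things on the bench where they are.

Things in the scene. Friction and masses are not known exactly. Their poses are not given: they have to be found in the camera images.
- seat (a point): Centre of the flat bottom of the recess (66 mm across, 9 mm deep) in the green valve body, fixed to the bench (150 mm foot, 116 mm body). Bottom 35 mm, rim 44 mm above the bench. z up; +x points to the brass pin, -x to the red lip (on the robot's right, within 0.4 rad). At +x the rim has a 25 mm gap where the pin's head moves. A level disc cannot pass the lip; one tilted about 30 deg, round edge low, can.
- lip_edge (a point): Middle of the free edge of the red lip, on its underside: 23 mm from the seat centre along the seat's -x, 15 mm above the recess bottom. The lip is 30 mm wide along y, 5 mm thick (top 20 mm above the recess bottom) and runs outwards from here; below it, a post closes the gap from 35 mm to 49 mm off the seat centre.
- disc_grip (a point): Grasp point on the steel lug of the loose copper disc, on its axis, 28 mm above its underside. Disc: 60 mm across, 8 mm thick, 0.2 kg, one straight flat 24 mm from the axis. z out of the top; +x to the flat (which must face the pin), -x to the round edge for the lip. Lug: 18 mm (x) by 14 mm (y), from 8 to 42 mm above the underside; pinch across y. Starts flat on the bench, lug up.
- disc_edge (a point): Point on the disc's round edge opposite the flat, half-way through its thickness (30 mm from the axis, 4 mm above the underside); same axes as disc_grip.
- pin (a joint): How far the brass locking pin has been driven down, m: near 0 (to 0.002) = standing up as at the start, 0.012 = fully home. It moves straight down, is held by friction (about 11 N to move it, more when quick) and stays where it is left.
- pin_top (a point): Centre of the top of the pin's round brass head (20 mm across, 10 mm thick), 37 mm from the seat centre along the seat's +x. Standing up, its top is 23.5 mm above the recess bottom; fully home, 11.5 mm (2.5 mm above the rim). Driven home, the head clears the flat of a centred disc by 3 mm.
- mallet_grip (a point): Grasp point on the mallet's wooden handle, 40 mm from the head's axis. The mallet (0.3 kg) stands on the lower face of its head, an upright cylinder 34 mm across, 60 mm high, orange with a black band. The flat-sided handle (20 mm wide, 24 mm high) leaves it level to -x, mid-line 32 mm above the face, from 15 to 130 mm off the axis. z up, +x from handle to head. Grip firmly across y.
- mallet_face (a point): Centre of the lower striking face of the mallet head; same axes as mallet_grip.
- grease_tin: Bystander, leave alone: a steel tin, 72 mm round, 85 mm tall; origin at the centre of its underside.
- socket: Bystander, leave alone: a dark socket, 32 mm round, 45 mm tall, standing; origin at the centre of its underside.
- seal_ring: Bystander, leave alone: a black rubber ring, 64 mm round, 8 mm thick, lying flat; origin at the centre of its underside.
- socket_b: Bystander, leave alone: a bright socket, 26 mm round, 60 mm tall, standing; origin at the centre of its underside.
- handwheel: Bystander, leave alone: an orange handwheel, about 124 mm across, 18 mm thick, lying flat; origin at the centre of its underside.
There are look-alikes about, which are no part of the job. Of the things that look like the part that bears disc_grip, the smaller one is meant. There is more than one size of the part that bears mallet_grip; the job needs the larger.

How it is judged:
On the way, in this order (a step that is already met when the one before it is completed fails the run):
1. the round edge of the tilted disc is under the red lip (x of disc_edge in the frame of seat below -0.0235 m and z of disc_edge in the frame of seat below 0.012 m and y of disc_edge in the frame of seat between -0.012 and 0.012 m and angle between disc_edge's own z axis and vertical above 0.14 rad), for 0.04 s.
2. the disc lies flat on the bottom of the recess and is released (horizontal distance between disc_grip and seat below 0.0055 m and z of disc_grip in the frame of seat below 0.03 m and angle between disc_grip's own z axis and vertical below 0.05 rad and contact force between the fingers and disc below 0.1 N), for 0.1 s.
3. the mallet has driven the pin (value of joint pin above 0.009 m and contact force between mallet and pin above 0.5 N).
At the end, for the whole second after the job is handed in: Disc flat in the recess (centre within 5.5 mm, at most 2 mm high, tilt under 0.05 rad, flat facing the pin within 0.3 rad, edge under the lip); pin at least 10.8 mm down; mallet on the bench (grip below 45 mm), head over 95 mm and grip over 85 mm from the seat centre (horizontal distance between disc_grip and seat below 0.0055 m and z of disc_grip in the frame of seat below 0.03 m and angle between disc_grip's own z axis and vertical below 0.05 rad and value of joint pin above 0.0108 m and angle between the x axis of disc_grip and the x axis of seat, either way round below 0.3 rad and x of disc_edge in the frame of seat below -0.0235 m and height (world z) of mallet_grip below 0.045 m and horizontal distance between mallet_face and seat above 0.095 m and horizontal distance between mallet_grip and seat above 0.085 m); the robot touches nothing.
It fails at once if the gripper pushes on the pin (more than 8 N) (contact force between any of the fingers, the arm and pin above 8 N).
It fails at once if the pin is driven (past 6 mm) before the disc is down in the recess (value of joint pin above 0.006 m and z of disc_grip in the frame of seat above 0.036 m).
It fails at once if another thing on the bench is moved by more than 40 mm (distance of any of grease_tin, socket, seal_ring, socket_b, handwheel from where it was at the start of the episode above 0.04 m).
It also fails if it takes over 61 s, if anything falls off the work surface, if the arm or the gripper's body presses on something with over 40 N, if the wrist force passes 120 N, or if a joint passes its speed limit or range.

### The arm

A 6-joint arm with a two-finger parallel gripper is mounted at the origin on the work surface. World frame = base frame: x ahead of the robot, y to its left, z up, the work surface at z = 0. Lengths are in m, angles in rad, forces in N, time in s.
With the tool pointing down it reaches from about 0.375 to 0.9 m from the base axis. Payload 3.1 kg.
Tool frame: the origin (TCP) lies on the centre line of the jaws, within the pads' length; the fingertips stand 8 mm ahead of it and the grasp point (between the pads) lies 11 mm behind it; z points along the fingers, y is the line along which they close (so a half turn about z gives the same grasp; the last joint's range is limited). The gripper opens to 85 mm and grips with 20 to 120 N. Pads are 22 mm wide; open, the fingers measure 114 mm over their backs; the gripper's body (76 mm by 85 mm) begins 54 mm behind the grasp point. The pads swing forward as they close: fully open they stand 13 mm farther back than shut.
Start: joints at [-1.516, 0.527, 1.433, -0, 1.181, -0.178], TCP at [0.145, -0.608, 0.209] pointing down, gripper open.
Joint ranges: [-3.08, 3.08], [-0.75, 2.2], [0.22, 2.44], [-1.43, 4.57], [0, 2.65], [-2.85, 2.85]. Speed limits (rad/s): [2.79, 2.79, 3.14, 3.14, 3.14, 3.14].

### API

Orientations are given as a unit quaternion [x, y, z, w].
In Python, from station import * gives the robot as it stands.
- The arm moves only by the tool play_rows, never from a script. Its argument "rows" is a list of rows, each a list of 3 entries, a list of its own where there are three numbers: the turn, a rotation vector about the tool's x, y, z in degrees, then the shift along the tool's x, y, z in mm, then the closure, from 0 (fully open) to 1 (shut). In form: [[[ax, ay, az], [dx, dy, dz], jaw], ...]. A call has 1 to 12 rows; each row shifts and turns the commanded pose from where the row before left it, along the tool's axes as they then stand; what a row does not reach is not made up. A row lasts 1/12 s, in which the tool goes at most 41.7 mm and 7.16 degrees, less where a joint would pass 70% of its speed; a pose out of reach is approached as far as the arm can. A call with a gripper value outside its range is refused whole. The fingers move at their own pace and stop on an object; "grip_force" is the grip in N (left out, the last holds). Time passes only in rows, so rows that do not move let the fingers close. It gives the time, the measured TCP pose, the force, the opening and the grip force at its end, in the units of the state.
- sense(): the state, without advancing time (a new reading comes with each control period).
- snapshot(name): name is "scene" or "top" or "wrist"; returns (picture, depth): 400x640x3 uint8, red, green, blue; 400x640 float32, m along the optical axis (not along the pixel's ray), 0 where there is no reading.
- get_calibration(name): a dict with "vfov" (degrees; the focal length in pixels is half the picture's height over the tangent of half this angle, whatever the lens; pixels are square), "cx", "cy" (the principal point, pixels), "xyz" and "attitude" of the camera in the world. Camera axes: x right, y down, z forward; pixel columns grow to the right and rows downward; lengths in m; the calibration is good to about 2 mm. The wrist camera is an equidistant fisheye: a pixel r from the principal point sees the ray r / f radians off the axis. A picture is of the moment at which its call begins: read the wrist's pose just before it. get_calibration takes no time and is no camera call; for the wrist camera it gives the pose at the moment of the call.
- sign_off(): hands the job in; it is judged then, once.
The state is a dict: "t": time; "q": joint angles; "qd": joint speeds; "tau": joint torques, N m; "tcp_pos": TCP position; "tool_rot": TCP orientation; "force": force on the tool from outside, world axes, zero at the start; "ft_torque": the same for the moment, N m; "finger_gap": opening from 0.0 (shut) to 1.0 (fully open); "gripper_force": force on a finger pad.
Only numpy, scipy, OpenCV 4.12 (cv2) and the standard library are available. Lean on these libraries where they do the work, as an engineer would, in place of code of your own. Each camera call takes 0.05 s, during which the arm holds its last target. There are 200 camera calls.

## Working session

There is one attempt and no reset: what is moved stays moved. The work goes in short steps, Python scripts to look and compute and a tool call to move; the robot and the scene stay as the last step left them, time stands still between calls to the robot, and variables do not carry over. Pictures are saved under pics/ and viewed, at most 10 in all, crops included, and the job is handed in when it is done.

Besides the shell and the picture viewer there is one more tool, called after ">>>" in YAML: its name, and indented under it one key for each argument. play_rows: Moves the arm, as the interface text tells. Its arguments: {"type":"object","properties":{"rows":{"type":"array","items":{"type":"array"}},"grip_force":{"type":"number"}},"required":["rows"]}

```bash
ls; mkdir -p pics; cat > h.py <<'E'
from station import *
import numpy as np, cv2
from scipy.spatial.transform import Rotation as R
def cal(n):
    c=get_calibration(n); return c
def Rc(c):
    a=np.array(c["attitude"],float)
    return R.from_quat(a).as_matrix() if a.size==4 else a.reshape(3,3)
def rays(c,u,v,name,h=400):
    f=h/2/np.tan(np.radians(c["vfov"])/2); x=(np.asarray(u,float)-c["cx"])/f; y=(np.asarray(v,float)-c["cy"])/f
    if name=="wrist":
        r=np.hypot(x,y)+1e-9; s=np.sin(r)/r; d=np.stack([x*s,y*s,np.cos(r)],-1)
    else: d=np.stack([x,y,np.ones_like(x)],-1)
    return d@Rc(c).T
def onplane(c,u,v,z,name):
    d=rays(c,u,v,name); o=np.array(c["xyz"]); return o+d*((z-o[2])/d[...,2])[...,None]
def cloud(c,dep,name):
    v,u=np.mgrid[0:dep.shape[0],0:dep.shape[1]]
    d=rays(c,u,v,name); f=np.array(Rc(c))[:,2]
    return np.array(c["xyz"])+d*(dep/(d@f))[...,None]
E
python3 - <<'E'
from h import *
for n in("scene","top","wrist"):
    c=get_calibration(n); print(n,c)
    p,d=snapshot(n); np.savez(f"pics/{n}0.npz",p=p,d=d,**{k:np.array(x) for k,x in c.items()})
    cv2.imwrite(f"pics/{n}0.png",p[:,:,::-1])
    print(d.min(),d.max())
print(sense())
E
```

```text
pics
scene {'vfov': 52.043098221474615, 'cx': 314.3375288468293, 'cy': 206.65134070156637, 'xyz': array([ 0.93217796, -0.56637034,  0.83549968]), 'attitude': array([ 0.90378073,  0.23362583, -0.09305522, -0.34632368])}
0.0 3.4816709
top {'vfov': 47.36597549029133, 'cx': 325.1332066164159, 'cy': 203.50453850711222, 'xyz': array([0.3696521 , 0.05153291, 1.45301483]), 'attitude': array([ 0.70585407, -0.70380273,  0.05375839, -0.0595129 ])}
0.0 2.421211
wrist {'vfov': 65.70646984690485, 'cx': 320.3330918919587, 'cy': 193.61425493604423, 'xyz': array([ 0.22137365, -0.59000165,  0.37384027]), 'attitude': array([ 0.77485526, -0.61234843, -0.09788853,  0.12266439])}
0.0 1.6611204
{'t': 0.15, 'q': array([-1.51552994e+00,  5.28278174e-01,  1.43359002e+00,  1.53762554e-05,
        1.18141700e+00, -1.78506273e-01]), 'qd': array([ 1.14630547e-03, -2.64138639e-03, -2.72406978e-03, -2.36547651e-05,
        8.18937817e-05,  1.91758605e-04]), 'tau': array([ 7.87180215e-04, -4.42743909e+01, -1.78276205e+01, -2.15919490e-04,
        5.58934640e-03, -5.36032616e-06]), 'tcp_pos': array([ 0.1447775 , -0.60740344,  0.20774847]), 'tool_rot': array([ 9.93176552e-01,  1.16617407e-01,  5.92110808e-05, -8.44230879e-04]), 'force': array([-0.60397983,  0.26969941,  0.05482659]), 'ft_torque': array([0.00191635, 0.02419121, 0.02318987]), 'gripper_force': 0.0, 'finger_gap': 0.9973782077039599}
```

View pics/top0.png

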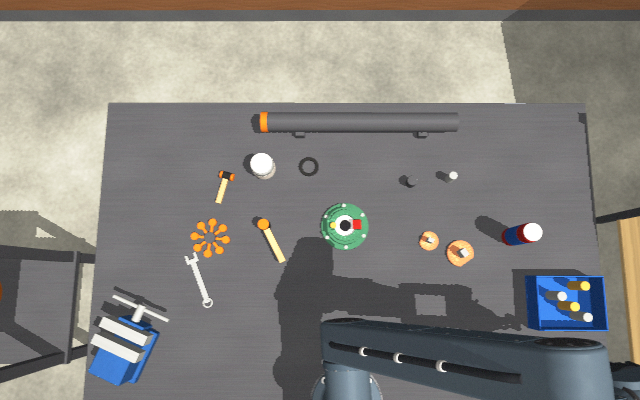

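View pics/scene0.png

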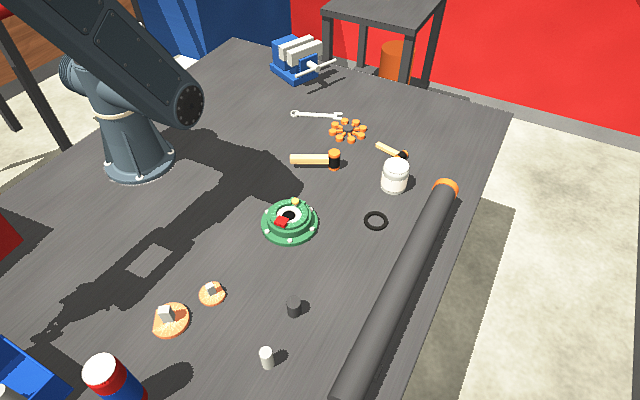

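Top view: the valve is at (344,226), with the red lip right (357,224) and the pin left (333,226). Disc candidates are the small one at (429,240) and the large one at (460,253). Mallet candidates are the large one, head (264,224) and handle to (282,262), and the small one at (227,175). I choose disc (429,240) and mallet (264,224). Next I check them in a close crop and measure.

```bash
python3 - <<'E'
from h import *
T={}
for n in("top","scene"):
    z=np.load(f"pics/{n}0.npz"); T[n]=(z["p"],z["d"],{k:z[k] for k in("vfov","cx","cy","xyz","attitude")})
tiles=[]
for n,boxes in (("top",[(405,215,80),(305,190,80),(235,200,80)]),("scene",[(140,265,100),(250,180,80),(280,130,80)])):
    p=T[n][0]
    tiles.append(np.hstack([cv2.resize(p[y:y+s*3//4+10,x:x+s],(260,260),interpolation=cv2.INTER_CUBIC) for x,y,s in boxes]))
cv2.imwrite("pics/crop1.png",np.vstack(tiles)[:,:,::-1])
for n in T:
    p,d,c=T[n]; X=cloud(c,d,n); hsv=cv2.cvtColor(p,cv2.COLOR_RGB2HSV)
    # objects above bench: height mask
    h=((X[...,2]>0.004)&(X[...,2]<0.12)&(X[...,0]>0.3)&(X[...,0]<1.0)&(np.abs(X[...,1])<0.7)&(d>0)).astype(np.uint8)
    k,l,st,ce=cv2.connectedComponentsWithStats(h)
    for i in range(1,k):
        if st[i,4]>25:
            q=X[l==i]; print(n,ce[i].round(),st[i,4],"med",np.median(q,0).round(3),"min",q.min(0).round(3),"max",q.max(0).round(3))
    print(n,"bench z",np.median(X[(d>0)&(np.abs(X[...,2])<.03)&(X[...,0]>.4)&(X[...,0]<.7)][:,2]))
    for nm,m in (("red",((hsv[...,0]<5)|(hsv[...,0]>175))&(hsv[...,1]>180)&(hsv[...,2]>90)),("green",(hsv[...,0]>50)&(hsv[...,0]<85)&(hsv[...,1]>100)),("brass",(hsv[...,0]>20)&(hsv[...,0]<32)&(hsv[...,1]>120))):
        m=m&(X[...,0]>.45)&(X[...,0]<.75)&(np.abs(X[...,1])<.15)&(d>0)
        if m.sum(): q=X[m]; print(n,nm,m.sum(),q.mean(0).round(4),q.min(0).round(3),q.max(0).round(3))
E
```

```text
top [359. 122.] 3916 med [ 0.848 -0.042  0.084] min [ 0.822 -0.377  0.004] max [0.916 0.282 0.098]
top [263. 166.] 529 med [0.71  0.256 0.082] min [0.677 0.224 0.004] max [0.775 0.309 0.092]
top [309. 167.] 137 med [0.724 0.116 0.007] min [0.696 0.084 0.004] max [0.761 0.149 0.013]
top [224. 184.] 266 med [0.671 0.393 0.017] min [0.604 0.358 0.004] max [0.714 0.414 0.03 ]
top [451. 177.] 96 med [ 0.683 -0.333  0.056] min [ 0.673 -0.364  0.004] max [ 0.715 -0.323  0.065]
top [411. 181.] 108 med [ 0.67  -0.21   0.042] min [ 0.655 -0.226  0.004] max [ 0.687 -0.195  0.051]
top [345. 226.] 1754 med [0.528 0.001 0.033] min [ 0.455 -0.077  0.004] max [0.606 0.077 0.065]
top [210. 238.] 647 med [0.492 0.427 0.011] min [0.429 0.368 0.004] max [0.553 0.49  0.025]
top [272. 239.] 374 med [0.489 0.23  0.044] min [0.414 0.186 0.004] max [0.548 0.271 0.067]
top [511. 237.] 281 med [ 0.492 -0.498  0.064] min [ 0.469 -0.575  0.004] max [ 0.536 -0.488  0.118]
top [429. 241.] 252 med [ 0.484 -0.263  0.009] min [ 0.456 -0.294  0.004] max [ 0.522 -0.236  0.048]
top [460. 252.] 533 med [ 0.447 -0.356  0.
[... 1587 characters left out ...]
]
scene [170. 320.] 1040 med [ 0.457 -0.364  0.011] min [ 0.399 -0.4    0.004] max [ 0.49  -0.318  0.06 ]
scene [266. 357.] 273 med [ 0.692 -0.338  0.057] min [ 0.676 -0.347  0.005] max [ 0.701 -0.321  0.063]
scene [ 39. 387.] 1261 med [ 0.379 -0.586  0.055] min [ 0.3   -0.636  0.004] max [ 0.383 -0.56   0.088]
scene [129. 390.] 618 med [ 0.526 -0.512  0.089] min [ 0.503 -0.548  0.005] max [ 0.53  -0.492  0.12 ]
scene bench z 0.00014018602447368744
scene red 113 [ 0.5359 -0.0354  0.0535] [ 0.52  -0.047  0.044] [ 0.549 -0.017  0.059]
scene green 585 [ 0.5527 -0.0164  0.0238] [ 0.462 -0.072 -0.001] [0.607 0.072 0.047]
scene brass 5 [0.5355 0.0346 0.0555] [0.53  0.031 0.054] [0.54  0.042 0.058]
```

View pics/crop1.png

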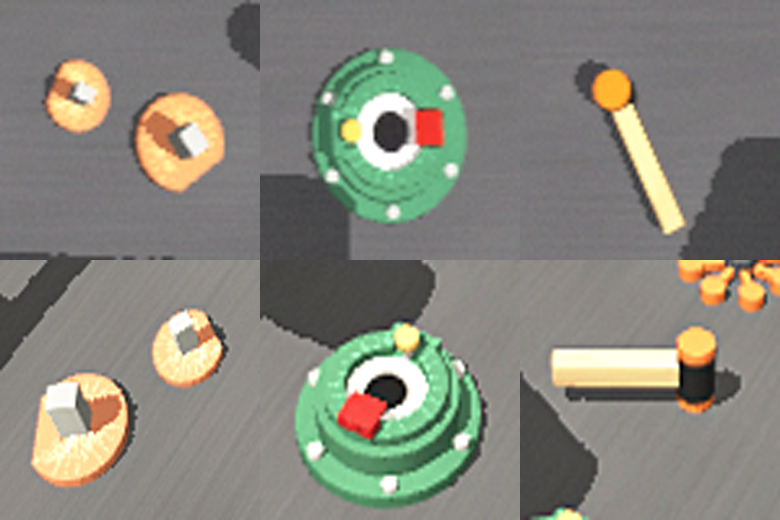

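Crop: the small copper disc (60 mm, at about (0.487,-0.263)), the valve at about (0.53,0.003) and the larger mallet with head at about (0.54,0.26) are confirmed. The flat's direction needs a close look, so I'm moving above the disc.

>>> play_rows:
  rows:
    - [[0,0,0],[34,-21,0],0]
    - [[0,0,0],[34,-21,0],0]
    - [[0,0,0],[34,-21,0],0]
    - [[0,0,0],[34,-21,0],0]
    - [[0,0,0],[34,-21,0],0]
    - [[0,0,0],[34,-21,0],0]
    - [[0,0,0],[34,-21,0],0]
    - [[0,0,0],[34,-21,0],0]
    - [[0,0,0],[34,-21,0],0]
    - [[0,0,0],[34,-21,0],0]
    - [[0,0,0],[34,-21,0],0]
    - [[0,0,0],[10,-3,0],0]

```text
t: 1.15
tcp_pos: [0.4668, -0.2865, 0.2084]
tool_rot: [0.993, 0.119, 0.0, -0.001]
force: [-0.7, -0.9, 1.1]
finger_gap: 0.996
gripper_force: 0.0
```

```bash
python3 - <<'E'
from h import *
c=get_calibration("wrist"); s=sense(); p,d=snapshot("wrist")
print(s["t"],s["tcp_pos"].round(4),c["xyz"],Rc(c)[:,2].round(3))
X=cloud(c,d,"wrist"); np.savez("pics/w1.npz",p=p,X=X)
hsv=cv2.cvtColor(p,cv2.COLOR_RGB2HSV)
m=((X[...,2]>.004)&(X[...,2]<.012)&(np.hypot(X[...,0]-.487,X[...,1]+.263)<.05)&(d>0))
q=X[m][:,:2]; hull=cv2.convexHull(q.astype(np.float32))[:,0]
(cx,cy),r=cv2.minEnclosingCircle(q.astype(np.float32)); print("circ",cx,cy,r)
lug=X[(X[...,2]>.036)&(X[...,2]<.05)&(np.hypot(X[...,0]-.487,X[...,1]+.263)<.05)&(d>0)]
print("lug",len(lug),lug.mean(0),cv2.minAreaRect(lug[:,:2].astype(np.float32)*1000))
for a in range(-180,180,15):
    print(a,round(float(((hull-[cx,cy])@[np.cos(np.radians(a)),np.sin(np.radians(a))]).max()),4),end="; ")
v,u=np.where(m); x0,y0=max(u.min()-40,0),max(v.min()-40,0)
print("\nbox",u.min(),u.max(),v.min(),v.max())
cv2.imwrite("pics/w1.png",cv2.resize(p[y0:v.max()+40,x0:u.max()+40],None,fx=3,fy=3)[:600,:800,::-1])
E
```

```text
1.15 [ 0.4668 -0.2865  0.2084] [ 0.54312637 -0.26894347  0.37462965] [-0.301 -0.071 -0.951]
circ 0.4862285256385803 -0.26317790150642395 0.030597511678934097
lug 215 [ 0.48686921 -0.26315091  0.0422957 ] ((486.34722900390625, -262.77227783203125), (18.595930099487305, 14.80505084991455), 64.45835876464844)
-180 0.0299; -165 0.0298; -150 0.0302; -135 0.0305; -120 0.0303; -105 0.0304; -90 0.0305; -75 0.0297; -60 0.0296; -45 0.0302; -30 0.0302; -15 0.0304; 0 0.0297; 15 0.0296; 30 0.0294; 45 0.0278; 60 0.0247; 75 0.0268; 90 0.0292; 105 0.0302; 120 0.0301; 135 0.0305; 150 0.0299; 165 0.0306; 
box 280 330 117 166
```

>>> play_rows:
  rows:
    - [[0,0,-7.1],[0,0,12],0.2]
    - [[0,0,-7.1],[0,0,12],0.2]
    - [[0,0,-7.1],[0,0,12],0.2]
    - [[0,0,-7.1],[0,0,12],0.2]
    - [[0,0,-7.1],[0,0,12],0.2]
    - [[0,0,-7.1],[0,0,12],0.2]
    - [[0,0,-7.1],[0,0,12],0.2]
    - [[0,0,0],[0,0,0],0.2]
    - [[0,0,0],[0,0,0],0.2]

```text
t: 1.95
tcp_pos: [0.4631, -0.2919, 0.1239]
tool_rot: [0.853, 0.521, -0.0, -0.001]
force: [-0.4, 0.2, 0.1]
finger_gap: 0.801
gripper_force: 0.0
```

```bash
cat >> h.py <<'E'
def rel(target,yaw_deg=None):
    s=sense(); Rt=R.from_quat(s["tool_rot"]).as_matrix(); d=Rt.T@(np.array(target)-s["tcp_pos"])
    print("t",round(s["t"],2),"tcp",s["tcp_pos"].round(4),"yaw",np.degrees(np.arctan2(Rt[1,0],Rt[0,0])).round(2),"z",Rt[:,2].round(3),"tool d mm",(d*1000).round(1),"q",s["q"].round(2),"gap",round(s["finger_gap"],3))
E
python3 -c "
from h import *
rel([.4867,-.263,.019])"
```

```text
t 1.95 tcp [ 0.4631 -0.2919  0.1239] yaw 62.85 z [-0.002  0.001 -1.   ] tool d mm [ 36.5   8.  104.9] q [-0.77  0.54  1.71 -0.    0.89 -0.29] gap 0.801
```

>>> play_rows:
  rows:
    - [[0,0,0],[18,4,10],0.2]
    - [[0,0,0],[18.5,4,10],0.2]
    - [[0,0,0],[0,0,25],0.2]
    - [[0,0,0],[0,0,25],0.3]
    - [[0,0,0],[0,0,20],0.3]
    - [[0,0,0],[0,0,15],0.3]
    - [[0,0,0],[0,0,0],0.5]
    - [[0,0,0],[0,0,0],0.8]
    - [[0,0,0],[0,0,0],1]
    - [[0,0,0],[0,0,0],1]
    - [[0,0,0],[0,0,0],1]
    - [[0,0,0],[0,0,0],1]
  grip_force: 60

```text
t: 2.95
tcp_pos: [0.4884, -0.263, 0.0206]
tool_rot: [0.852, 0.523, 0.0, 0.001]
force: [-0.2, -0.9, -0.2]
finger_gap: 0.0
gripper_force: 0.0
```

```bash
python3 -c "
from h import *
rel([.4867,-.263,.019])"
```

```text
t 2.95 tcp [ 0.4884 -0.263   0.0206] yaw 63.07 z [ 0.002 -0.001 -1.   ] tool d mm [-0.8 -1.5  1.6] q [-0.7   0.72  1.75 -0.    0.67 -0.23] gap 0.0
```

The fingers shut on nothing, so I'm looking.

```bash
python3 - <<'E'
from h import *
c=get_calibration("wrist"); p,d=snapshot("wrist"); X=cloud(c,d,"wrist")
pt,dt=snapshot("scene")
cs=get_calibration("scene"); Xs=cloud(cs,dt,"scene")
q=Xs[(Xs[...,2]>.036)&(Xs[...,2]<.05)&(np.hypot(Xs[...,0]-.487,Xs[...,1]+.263)<.04)]; print(len(q),q.mean(0) if len(q) else 0)
a=cv2.resize(p,(640,400)); b=cv2.resize(pt[230:350,120:300],(300,200),interpolation=cv2.INTER_CUBIC)
a[:200,:300]=b
cv2.imwrite("pics/w2.png",a[:,:,::-1])
E
```

```text
13 [ 0.4921222  -0.26614576  0.04092031]
```

View pics/w2.png

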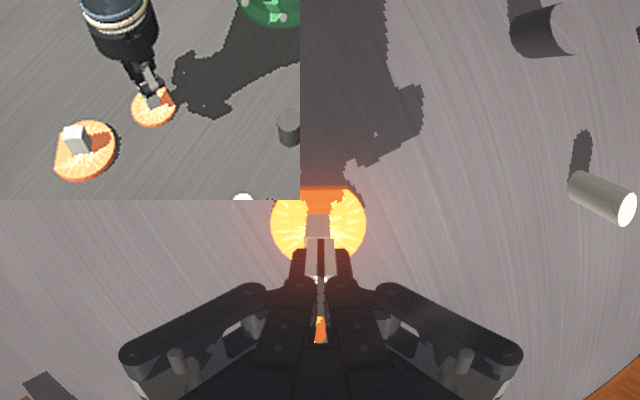

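Scene inset: the closed fingers stand right behind the lug on the disc. Wrist view: fingertips at (320,250), lug at (318,225), flat toward image top. I'm measuring both.

```bash
python3 - <<'E'
from h import *
c=get_calibration("wrist"); p,d=snapshot("wrist"); X=cloud(c,d,"wrist"); s=sense(); Rt=R.from_quat(s["tool_rot"]).as_matrix()
L=(X-s["tcp_pos"])@Rt*1000
for (u,v) in [(318,190),(318,205),(318,218),(318,226),(318,232),(312,245),(318,250),(330,250),(312,270),(320,270),(300,270),(340,270),(285,225),(352,225),(318,335)]: print((u,v),L[v,u].round(1),X[v,u].round(4))
m=(X[...,2]>.004)&(X[...,2]<.011)&(np.hypot(X[...,0]-.487,X[...,1]+.263)<.06)
h=X[m][:,:2].astype(np.float32); (a,r)=cv2.minEnclosingCircle(h); print("circ",a,r)
E
```

```text
(318, 190) [22.9 -1.7 10.6] [ 0.4969 -0.2414  0.0093]
(318, 205) [13.2 -1.7 11. ] [ 0.4925 -0.2501  0.009 ]
(318, 218) [ 8.  -1.7  2.9] [ 0.4901 -0.2547  0.0171]
(318, 226) [ 7.8 -1.6 -8.4] [ 0.4901 -0.2549  0.0284]
(318, 232) [  7.4  -1.6 -15.4] [ 0.4899 -0.2553  0.0354]
(312, 245) [  9.8  -4.3 -35. ] [ 0.4886 -0.2519  0.055 ]
(318, 250) [  9.7  -1.4 -39.8] [ 0.4911 -0.2533  0.0598]
(330, 250) [  9.5   4.2 -39.4] [ 0.496  -0.256   0.0594]
(312, 270) [  9.4  -3.8 -56.9] [ 0.4888 -0.2525  0.0768]
(320, 270) [  9.1  -0.5 -56.3] [ 0.4916 -0.2543  0.0763]
(300, 270) [  6.1  -9.2 -51.7] [ 0.4826 -0.253   0.0717]
(340, 270) [  6.2   8.2 -51.8] [ 0.4981 -0.2608  0.0718]
(285, 225) [ -0.3 -22.5  11.2] [ 0.4678 -0.2527  0.0088]
(352, 225) [-0.5 19.6 11.6] [ 0.5053 -0.272   0.0084]
(318, 335) [-90.9  -2.1   7.5] [ 0.4449 -0.3427  0.0125]
circ (0.48598575592041016, -0.26290810108184814) 0.030526192858815193
```

```bash
python3 - <<'E'
from h import *
c=get_calibration("wrist"); p,d=snapshot("wrist"); X=cloud(c,d,"wrist"); s=sense(); Rt=R.from_quat(s["tool_rot"]).as_matrix()
L=(X-s["tcp_pos"])@Rt*1000
for v in range(228,300,4): print(v,[(u,L[v,u].round(0).astype(int).tolist(),p[v,u].tolist()) for u in (308,319,322,332)])
for n in("scene","top"):
    c=get_calibration(n); p,d=snapshot(n); X=cloud(c,d,n); L=(X-s["tcp_pos"])@Rt*1000
    m=(np.abs(L[...,1])<25)&(np.abs(L[...,0])<14)&(d>0)
    print(n,np.histogram(L[m][:,2],bins=np.arange(-90,20,6)))
    if n=="scene":
        y,x=np.where(m); cv2.imwrite("pics/s3.png",cv2.resize(p[y.min()-10:y.max()+20,x.min()-20:x.max()+20],None,fx=6,fy=6,interpolation=cv2.INTER_CUBIC)[:600,:800,::-1])
E
```

```text
228 [(308, [7, -7, -10], [184, 147, 126]), (319, [8, -1, -11], [183, 144, 124]), (322, [8, 1, -11], [182, 143, 126]), (332, [-3, 7, 12], [255, 255, 250])]
232 [(308, [8, -7, -16], [179, 143, 122]), (319, [8, -1, -16], [180, 141, 121]), (322, [8, 1, -16], [179, 140, 121]), (332, [-4, 7, 9], [255, 255, 208])]
236 [(308, [8, -7, -22], [179, 142, 124]), (319, [8, -1, -21], [180, 145, 126]), (322, [8, 1, -21], [180, 144, 124]), (332, [-8, 7, 12], [255, 255, 201])]
240 [(308, [10, -6, -30], [185, 150, 130]), (319, [10, -1, -29], [123, 65, 41]), (322, [10, 0, -30], [126, 68, 43]), (332, [10, 5, -30], [188, 152, 136])]
244 [(308, [9, -6, -33], [184, 150, 131]), (319, [10, -1, -33], [123, 68, 44]), (322, [9, 0, -33], [122, 66, 40]), (332, [10, 5, -34], [185, 150, 135])]
248 [(308, [10, -6, -39], [186, 153, 136]), (319, [10, -1, -38], [119, 66, 41]), (322, [10, 0, -39], [118, 62, 41]), (332, [9, 5, -37], [185, 153, 134])]
252 [(308, [10, -6, -42], [180, 147, 132]), (319, [10, -1, -43], [114, 63, 39]), (322, [10, 0, -42], [116, 63, 40]), (332, [9, 5, -41], [181, 151, 135])]
256 [(308, [9, -6, -
[... 1320 characters left out ...]
72], [75, 51, 43])]
292 [(308, [11, -5, -74], [73, 48, 42]), (319, [1, -1, -61], [114, 93, 87]), (322, [1, 0, -61], [110, 90, 85]), (332, [10, 4, -74], [72, 47, 42])]
296 [(308, [12, -5, -78], [65, 42, 39]), (319, [-1, -1, -62], [108, 90, 85]), (322, [-1, 0, -61], [107, 91, 84]), (332, [11, 4, -77], [65, 42, 41])]
scene (array([12,  5, 15,  6,  0,  0,  1,  1,  2, 11,  4,  5, 15, 12, 14, 14, 81,
       61]), array([-90, -84, -78, -72, -66, -60, -54, -48, -42, -36, -30, -24, -18,
       -12,  -6,   0,   6,  12,  18]))
top (array([0, 0, 0, 0, 0, 0, 0, 0, 0, 0, 0, 0, 0, 0, 0, 0, 0, 0]), array([-90, -84, -78, -72, -66, -60, -54, -48, -42, -36, -30, -24, -18,
       -12,  -6,   0,   6,  12,  18]))
```

View pics/s3.png

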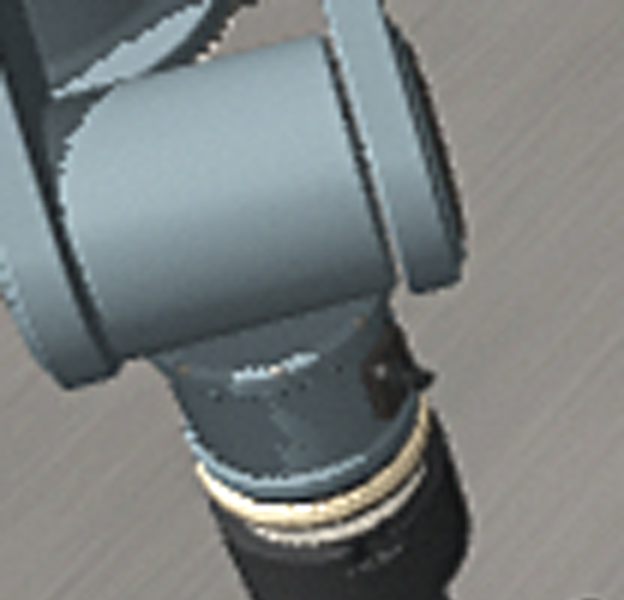

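The picture (scene, top-left corner at the arm's wrist) shows only the arm. The depth shows the shut pads ending about 27 mm *behind* the reported TCP, so they sit above the lug. I'll raise, open and measure the fingertips.

>>> play_rows:
  rows:
    - [[0,0,0],[0,0,-30],1]
    - [[0,0,0],[0,0,-30],1]
    - [[0,0,0],[0,0,0],1]
    - [[0,0,0],[0,0,0],1]

```text
t: 3.58
tcp_pos: [0.4889, -0.2633, 0.0811]
tool_rot: [0.852, 0.523, 0.001, 0.002]
force: [0.1, 0.9, 0.1]
finger_gap: -0.005
gripper_force: 0.0
```

```bash
python3 - <<'E'
from h import *
c=get_calibration("wrist"); s=sense(); p,d=snapshot("wrist"); X=cloud(c,d,"wrist"); Rt=R.from_quat(s["tool_rot"]).as_matrix()
print(s["tcp_pos"],s["finger_gap"])
L=(X-s["tcp_pos"])@Rt*1000
m=(np.abs(L[...,1])<9)&(np.abs(L[...,0])<14)&(d>0)&(X[...,2]>.052)
v,u=np.where(m); print(u.min(),u.max(),v.min(),v.max(),"front z max",np.sort(L[m][:,2])[-20:].round(0))
print("lug",X[(X[...,2]>.036)&(X[...,2]<.05)&(np.hypot(X[...,0]-.487,X[...,1]+.263)<.03)].mean(0))
cv2.imwrite("pics/w4.png",p[:,:,::-1])
E
```

```text
[ 0.48889492 -0.26330425  0.08109889] -0.005326255903941577
291 350 239 399 front z max [-29. -29. -29. -28. -28. -28. -28. -28. -28. -28. -28. -28. -28. -28.
 -28. -28. -28. -28. -27. -27.]
lug [ 0.48641024 -0.26174046  0.04232462]
```

View pics/w4.png

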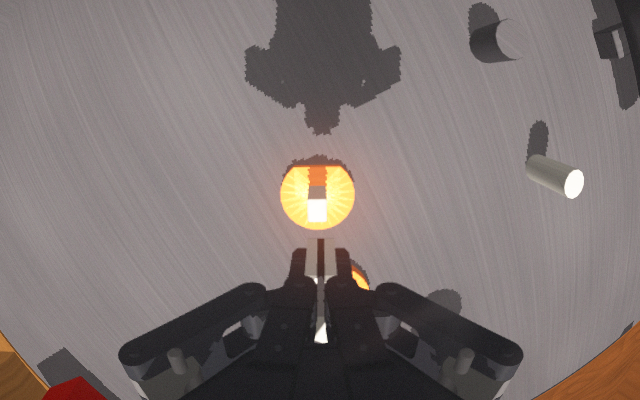

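Wrist view: shut fingertips at (320,238), lug at (317,205). The true tips are about 27 mm behind the reported TCP, not 8 mm ahead, though the lateral alignment is right. I'll descend to TCP z ≈ -15 mm, which puts the tips about 12 mm above the bench.

>>> play_rows:
  rows:
    - [[0,0,0],[0,-2,0],0.3]
    - [[0,0,0],[0,0,0],0.3]
    - [[0,0,0],[0,0,0],0.3]
    - [[0,0,0],[0,0,0],0.3]
    - [[0,0,0],[0,0,30],0.3]
    - [[0,0,0],[0,0,30],0.3]
    - [[0,0,0],[0,0,20],0.3]
    - [[0,0,0],[0,0,11],0.3]
    - [[0,0,0],[0,0,5],0.3]
    - [[0,0,0],[0,0,0],0.3]

```text
t: 4.47
tcp_pos: [0.4856, -0.2612, -0.0176]
tool_rot: [0.852, 0.523, -0.0, -0.001]
force: [0.7, 0.1, 0.2]
finger_gap: 0.702
gripper_force: 0.0
```

```bash
python3 - <<'E'
from h import *
rel([.4866,-.2625,-.015])
c=get_calibration("wrist"); s=sense(); p,d=snapshot("wrist"); X=cloud(c,d,"wrist"); Rt=R.from_quat(s["tool_rot"]).as_matrix()
print(s["force"])
L=(X-s["tcp_pos"])@Rt*1000
for sg in(-1,1):
    m=(sg*L[...,1]>18)&(np.abs(L[...,1])<45)&(np.abs(L[...,0])<14)&(d>0)&(L[...,2]<-18)&(p.min(-1)>100)
    q=L[m]
    if len(q): print(sg,"tip zmax",np.percentile(q[:,2],98).round(1),"inner y",np.abs(q[:,1]).min().round(1),len(q))
cv2.imwrite("pics/w5.png",p[130:330,170:470,::-1])
E
```

```text
t 4.47 tcp [ 0.4856 -0.2612 -0.0176] yaw 63.09 z [-0.002  0.001 -1.   ] tool d mm [-0.7  1.5 -2.6] q [-0.7   0.78  1.76  0.    0.6  -0.23] gap 0.702
[0.71565225 0.06564278 0.22539429]
-1 tip zmax -18.2 inner y 18.0 1548
1 tip zmax -18.4 inner y 18.0 1621
```

View pics/w5.png

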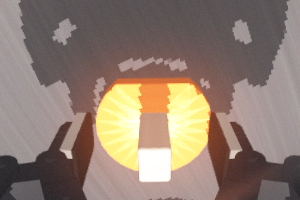

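The pads straddle the lug (crop (155,150)). I'm raising 2 mm and closing.

>>> play_rows:
  rows:
    - [[0,0,0],[-0.5,1.5,-2],0.6]
    - [[0,0,0],[0,0,0],1]
    - [[0,0,0],[0,0,0],1]
    - [[0,0,0],[0,0,0],1]
    - [[0,0,0],[0,0,0],1]
    - [[0,0,0],[0,0,0],1]
    - [[0,0,0],[0,0,0],1]
  grip_force: 80

```text
t: 5.1
tcp_pos: [0.4876, -0.2631, -0.0132]
tool_rot: [0.852, 0.523, 0.0, 0.001]
force: [-1.2, 0.3, 6.4]
finger_gap: 0.151
gripper_force: 79.1
```

>>> play_rows:
  rows:
    - [[0,0,0],[0,0,-20],1]
    - [[0,0,0],[0,0,-35],1]
    - [[0,0,0],[0,0,-35],1]
    - [[0,0,0],[33,-7,-15],1]
    - [[0,0,0],[33,-7,-15],1]
    - [[0,0,0],[33,-7,0],1]
    - [[0,0,0],[33,-7,0],1]
    - [[0,0,-6],[32,-7,0],1]
    - [[0,0,-6],[0,0,0],1]
    - [[0,0,-6],[0,0,0],1]
    - [[0,0,-6],[0,0,0],1]
    - [[0,0,-6],[0,0,0],1]

```text
t: 6.1
tcp_pos: [0.5297, -0.0998, 0.1054]
tool_rot: [0.685, 0.728, -0.0, -0.0]
force: [-0.3, 0.0, -1.6]
finger_gap: 0.148
gripper_force: 78.4
```

```bash
python3 - <<'E'
from h import *
rel([.53,.003,.1])
c=get_calibration("wrist"); s=sense(); p,d=snapshot("wrist"); X=cloud(c,d,"wrist"); Rt=R.from_quat(s["tool_rot"]).as_matrix()
hsv=cv2.cvtColor(p,cv2.COLOR_RGB2HSV); H,S,V=cv2.split(hsv)
near=(np.hypot(X[...,0]-.53,X[...,1]-.003)<.09)&(d>0)
red=near&((H<6)|(H>174))&(S>150)&(X[...,2]>.05)&(X[...,2]<.058)
q=X[red]; print("lip top",len(q),q.mean(0),cv2.minAreaRect(q[:,:2].astype(np.float32)*1000))
br=near&(X[...,2]>.055)&(X[...,2]<.064)&(X[...,1]>.02); q=X[br]; 
if len(q): print("pin",len(q),q.mean(0),cv2.minEnclosingCircle(q[:,:2].astype(np.float32)))
for lo,hi in((.04,.048),(.033,.037)):
    m=near&(X[...,2]>lo)&(X[...,2]<hi); q=X[m][:,:2].astype(np.float32)
    print(lo,len(q),X[m].mean(0)); print(cv2.minEnclosingCircle(q))
# white annulus / floor
fl=near&(S<60)&(V>140)&(X[...,2]>.03)&(X[...,2]<.038)&(np.hypot(X[...,0]-.53,X[...,1]-.003)<.04); q=X[fl]; print("floor",len(q),q.mean(0),cv2.minEnclosingCircle(q[:,:2].astype(np.float32)))
cp=near&(H<18)&(H>8)
L=(X-s["tcp_pos"])@Rt*1000
dm=(np.hypot(L[...,0],L[...,1])<40)&(L[...,2]>-26)&(L[...,2]<-8)&(d>0)
Q=L[dm]; print("disc in tool",len(Q),Q.min(0),Q.max(0),cv2.minEnclosingCircle(Q[:,:2].astype(np.float32)), np.median(Q[:,2]))
np.savez("pics/w6.npz",p=p,X=X,L=L); cv2.imwrite("pics/w6.png",p[:,:,::-1])
E
```

```text
t 6.1 tcp [ 0.5297 -0.0998  0.1054] yaw 93.46 z [-0.001  0.    -1.   ] tool d mm [102.6   6.5   5.4] q [-0.39  0.56  1.74 -0.    0.84 -0.45] gap 0.148
lip top 1501 [ 0.5320987  -0.03299144  0.05579963] ((532.1121826171875, -33.079490661621094), (29.246484756469727, 24.686979293823242), 3.745774507522583)
pin 589 [0.52910024 0.03885428 0.05818288] ((0.5290853977203369, 0.03953162580728531), 0.010291246697306633)
0.04 6081 [0.53044863 0.0050477  0.0446853 ]
((0.5304023623466492, 0.005492303054779768), 0.05197177082300186)
0.033 7919 [0.53006055 0.0013019  0.03587599]
((0.5308429598808289, 0.00296210590749979), 0.05834876000881195)
floor 3668 [0.5299353  0.00623517 0.03607602] ((0.5302308201789856, 0.0032757518347352743), 0.03335561975836754)
disc in tool 4449 [-15.58500335 -31.06771647 -25.97826874] [ 24.30489134  29.15031514 -13.23574663] ((0.012770385481417179, -0.8830313086509705), 30.46793556213379) -21.9387717491216
```

View pics/w6.png

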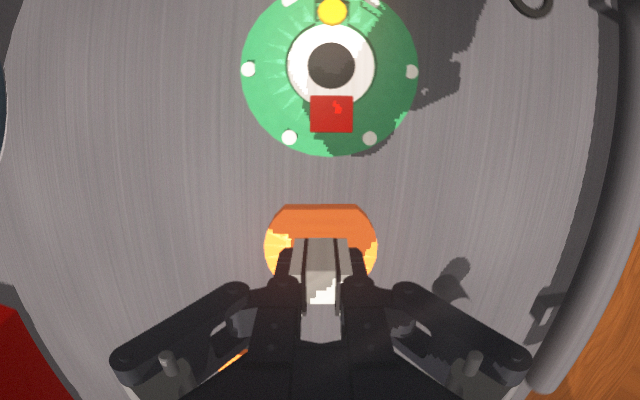

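Wrist view: the valve is at the top centre with its recess at (331,65), the lip at (331,113) and the pin at (332,11). The held disc is at (320,245), with its flat toward the valve and aligned within about 1°. Seat ≈ (0.5306,0.0027) with +x at 93°. Next I go above it and tilt.

>>> play_rows:
  rows:
    - [[0,0,0],[29,2,0],1]
    - [[0,0,0],[29,2,0],1]
    - [[0,0,0],[29,2,0],1]
    - [[0,0,0],[29.5,2,0],1]
    - [[0,6,0],[0,0,0],1]
    - [[0,6,0],[0,0,0],1]
    - [[0,6,0],[0,0,0],1]
    - [[0,6,0],[0,0,0],1]
    - [[0,6,0],[0,0,0],1]
    - [[0,0,0],[0,0,0],1]
    - [[0,0,0],[0,0,0],1]

```text
t: 7.07
tcp_pos: [0.5317, 0.0147, 0.1046]
tool_rot: [0.666, 0.7, 0.177, -0.188]
force: [-0.3, 0.2, -2.7]
finger_gap: 0.154
gripper_force: 78.5
```

```bash
cat >> h.py <<'E'
SEAT=np.array([.5306,.0027,.035]); YAW=np.radians(93.2); D=np.array([.2,-.9,-13.4])
SR=np.array([[np.cos(YAW),-np.sin(YAW),0],[np.sin(YAW),np.cos(YAW),0],[0,0,1]])
def disc_state():
    s=sense(); Rt=R.from_quat(s["tool_rot"]).as_matrix(); C=SR.T@(s["tcp_pos"]+Rt@D/1000-SEAT)*1000
    tilt=np.degrees(np.arctan2((SR.T@Rt)[2,0],(SR.T@Rt)[0,0])); print("t",round(s["t"],2),"C seat mm",C.round(1),"tilt",tilt.round(1),"force",s["force"].round(1),"gap",round(s["finger_gap"],3),"grip",s["gripper_force"]); return C,Rt
def go(C1):
    C,Rt=disc_state(); print("tool d",(Rt.T@SR@(np.array(C1)-C)).round(1))
E
python3 -c "
from h import *
go([8,0,40]);go([8,0,18]); go([0,0,18])
c=get_calibration('wrist'); s=sense(); p,d=snapshot('wrist'); X=cloud(c,d,'wrist'); Rt=R.from_quat(s['tool_rot']).as_matrix()
L=(X-s['tcp_pos'])@Rt*1000
dm=(np.hypot(L[...,0],L[...,1])<40)&(L[...,2]>-26)&(L[...,2]<-8)&(d>0)
Q=L[dm]; print(len(Q),cv2.minEnclosingCircle(Q[:,:2].astype(np.float32)), np.median(Q[:,2]))
S=(X-SEAT)@SR*1000; hsv=cv2.cvtColor(p,cv2.COLOR_RGB2HSV)
r=((hsv[...,0]<6)|(hsv[...,0]>174))&(hsv[...,1]>150)&(np.abs(S[...,0]+36)<25)&(np.abs(S[...,1])<25)&(d>0); print('lip',r.sum(),S[r].mean(0) if r.any() else 0)
"
```

```text
t 7.07 C seat mm [ 5.4 -0.8 81.3] tilt 29.9 force [-0.3  0.2 -2.7] gap 0.154 grip 78.46707344055176
tool d [-18.4  -0.8  37.1]
t 7.07 C seat mm [ 5.4 -0.8 81.3] tilt 29.9 force [-0.3  0.2 -2.7] gap 0.154 grip 78.46707344055176
tool d [-29.3  -0.7  56.2]
t 7.07 C seat mm [ 5.4 -0.8 81.3] tilt 29.9 force [-0.3  0.2 -2.7] gap 0.154 grip 78.46707344055176
tool d [-36.3  -0.7  52.2]
4432 ((0.5459402203559875, -0.8592843413352966), 30.49967384338379) -22.25086419386841
lip 437 [-42.09990375  -0.33804877  25.1375353 ]
```

>>> play_rows:
  rows:
    - [[0,0,0],[-5.6,-0.2,11.6],1]
    - [[0,0,0],[-5.6,-0.2,11.6],1]
    - [[0,0,0],[-5.6,-0.2,11.6],1]
    - [[0,0,0],[-5.6,-0.2,11.6],1]
    - [[0,0,0],[0,0,0],1]
    - [[0,0,0],[0,0,0],1]

```text
t: 7.62
tcp_pos: [0.53, 0.0208, 0.0533]
tool_rot: [0.664, 0.701, 0.177, -0.189]
force: [1.0, -0.6, -2.1]
finger_gap: 0.154
gripper_force: 78.4
```

```bash
python3 -c "
from h import *
go([9,0,18]); go([-1,0,18])"
```

```text
t 7.62 C seat mm [11.6  0.4 30. ] tilt 30.1 force [ 1.  -0.6 -2.1] gap 0.154 grip 78.44964265823364
tool d [-8.3  0.5  9.1]
t 7.62 C seat mm [11.6  0.4 30. ] tilt 30.1 force [ 1.  -0.6 -2.1] gap 0.154 grip 78.44964265823364
tool d [-16.9   0.5   4. ]
```

>>> play_rows:
  rows:
    - [[0,0,0],[-3.5,0,5],1]
    - [[0,0,0],[-3.5,0,5],1]
    - [[0,0,0],[0,0,0],1]

```text
t: 7.87
tcp_pos: [0.5308, 0.0187, 0.0412]
tool_rot: [0.664, 0.701, 0.178, -0.188]
force: [-0.6, 0.3, -1.6]
finger_gap: 0.147
gripper_force: 78.4
```

```bash
python3 -c "
from h import *
for i in range(2): go([-1,0,18]); snapshot('top')
c=get_calibration('wrist'); s=sense(); p,d=snapshot('wrist'); X=cloud(c,d,'wrist')
S=(X-SEAT)@SR*1000; hsv=cv2.cvtColor(p,cv2.COLOR_RGB2HSV)
r=((hsv[...,0]<6)|(hsv[...,0]>174))&(hsv[...,1]>150)&(np.abs(S[...,0]+36)<25)&(np.abs(S[...,1])<25)&(d>0); print('lip',r.sum(),S[r].mean(0) if r.any() else 0)
"
```

```text
t 7.87 C seat mm [ 9.4 -0.1 17.9] tilt 30.0 force [-0.6  0.3 -1.6] gap 0.147 grip 78.44918489456177
tool d [-9.  -0.1 -5.3]
t 7.92 C seat mm [ 9.5 -0.1 18.3] tilt 30.0 force [-0.6  0.  -2.3] gap 0.153 grip 78.44953179359436
tool d [-9.2 -0.1 -5. ]
lip 1458 [-34.52089614  -0.11587195  24.52347625]
```

>>> play_rows:
  rows:
    - [[0,0,0],[-3,0,-1.7],1]
    - [[0,0,0],[-3,0,-1.7],1]
    - [[0,0,0],[-3,0,-1.7],1]
    - [[0,0,0],[0,0,0],1]
    - [[0,0,0],[0,0,0],1]

```text
t: 8.43
tcp_pos: [0.5314, 0.0087, 0.0419]
tool_rot: [0.664, 0.701, 0.178, -0.188]
force: [1.2, 1.9, -4.2]
finger_gap: 0.15
gripper_force: 78.8
```

```bash
python3 -c "
from h import *
go([0,0,16.5])
p,d=snapshot('scene'); c=get_calibration('scene')
cv2.imwrite('pics/s7.png',cv2.resize(p[150:270,220:380],(800,600),interpolation=cv2.INTER_CUBIC)[:,:,::-1])
"
```

```text
t 8.43 C seat mm [-0.6 -0.3 18.6] tilt 30.0 force [ 1.2  1.9 -4.2] gap 0.15 grip 78.78905653953552
tool d [-0.5 -0.3  2.1]
```

View pics/s7.png

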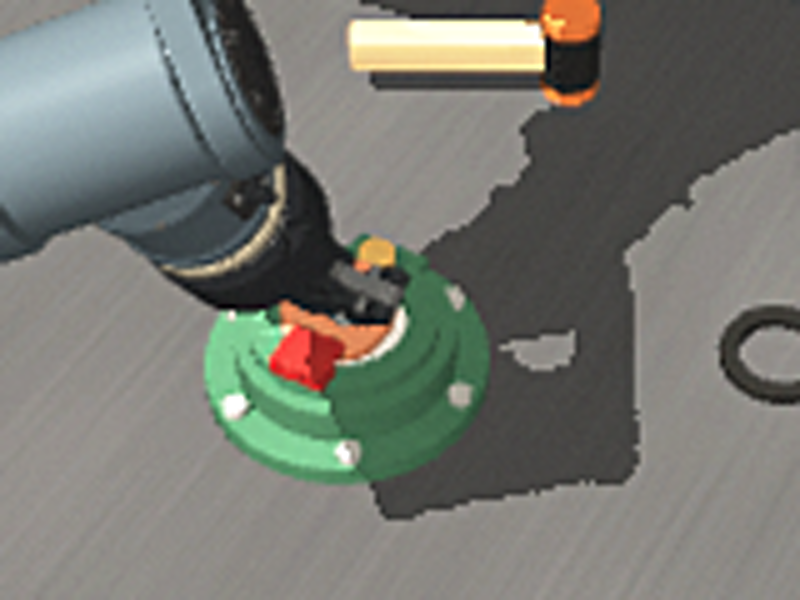

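The disc's edge is tucked under the lip (crop (320,340)), and the light contact is with the lip's underside. I lower 2 mm, then rotate down step by step.

>>> play_rows:
  rows:
    - [[0,0,0],[-0.8,0,1.7],1]
    - [[0,0,0],[0,0,0],1]
    - [[0,-6,0],[-2.8,0,2.3],1]
    - [[0,0,0],[0,0,0],1]
    - [[0,-6,0],[-2.6,0,2.6],1]
    - [[0,0,0],[0,0,0],1]

```text
t: 8.98
tcp_pos: [0.5301, 0.0086, 0.0338]
tool_rot: [0.678, 0.718, 0.107, -0.114]
force: [-0.2, 1.0, -2.2]
finger_gap: 0.151
gripper_force: 79.3
```

```bash
python3 -c "
from h import *
go([0,0,10.4])"
```

```text
t 8.98 C seat mm [ 2.   1.1 11.6] tilt 18.0 force [-0.2  1.  -2.2] gap 0.151 grip 79.25590395927429
tool d [-2.3  1.1  0.6]
```

>>> play_rows:
  rows:
    - [[0,-6,0],[-3,0.3,2.8],1]
    - [[0,0,0],[0,0,0],1]
    - [[0,-6,0],[-2.5,0,3],1]
    - [[0,0,0],[0,0,0],1]
    - [[0,-6,0],[-1.7,0,3],1]
    - [[0,0,0],[0,0,0],1]
    - [[0,0,0],[0,0,0],1]

```text
t: 9.57
tcp_pos: [0.5322, 0.0013, 0.0228]
tool_rot: [0.687, 0.727, 0.0, -0.001]
force: [0.2, 0.3, -2.3]
finger_gap: 0.151
gripper_force: 79.3
```

```bash
python3 -c "
from h import *
go([0,0,0]);snapshot('top');go([0,0,0])"
```

```text
t 9.57 C seat mm [-1.3 -0.6  1.2] tilt 0.1 force [ 0.2  0.3 -2.3] gap 0.151 grip 79.28900241851807
tool d [ 1.3 -0.6  1.2]
t 9.62 C seat mm [-2.1 -1.1  1.3] tilt 0.1 force [ 0.1  3.2 -1.1] gap 0.153 grip 79.31496977806091
tool d [ 2.1 -1.1  1.3]
```

>>> play_rows:
  rows:
    - [[0,0,0],[1,-0.4,1.2],1]
    - [[0,0,0],[0,0,0],1]
    - [[0,0,0],[0,0,0],0.7]
    - [[0,0,0],[0,0,0],0.7]
    - [[0,0,0],[0,0,0],0.65]
    - [[0,0,0],[0,0,-10],0.65]
    - [[0,0,0],[0,0,-25],0.65]
    - [[0,0,0],[0,0,-35],0.65]
    - [[0,0,0],[-35,0,-20],0.65]
    - [[0,0,0],[-35,0,0],0.65]
    - [[0,0,0],[0,0,0],0.65]

```text
t: 10.53
tcp_pos: [0.539, -0.0737, 0.1149]
tool_rot: [0.689, 0.725, 0.001, 0.005]
force: [0.4, -0.1, -0.4]
finger_gap: 0.346
gripper_force: 0.0
```

```bash
python3 - <<'E'
from h import *
c=get_calibration("wrist"); s=sense(); p,d=snapshot("wrist"); X=cloud(c,d,"wrist")
print(s["t"],s["tcp_pos"],s["finger_gap"])
S=(X-SEAT)@SR*1000
r=np.hypot(S[...,0],S[...,1])
lug=(r<25)&(S[...,2]>38)&(S[...,2]<48)&(d>0); q=S[lug]; print("lug",len(q),q.mean(0),cv2.minAreaRect(q[:,:2].astype(np.float32)))
top=(r<27)&(S[...,2]>4)&(S[...,2]<16)&(d>0); q=S[top]; A=np.c_[q[:,:2],np.ones(len(q))]; co=np.linalg.lstsq(A,q[:,2],rcond=None)[0]; print("disc plane",len(q),np.degrees(co[:2]),co[2])
pn=(np.hypot(S[...,0]-37,S[...,1])<14)&(S[...,2]>18)&(d>0); q=S[pn]
print("pin",len(q),np.median(q,0) if len(q) else 0, cv2.minEnclosingCircle(q[:,:2].astype(np.float32)))
cp=(r<40)&(S[...,2]>5)&(S[...,2]<11)&(d>0)&(p[...,0].astype(int)-p[...,2]>60); q=S[cp]
print("copper",len(q),q.min(0),q.max(0))
# mallet with scene+top
for n in("top","scene"):
    c=get_calibration(n); p2,d2=snapshot(n); Y=cloud(c,d2,n)
    near=(Y[...,0]>.4)&(Y[...,0]<.6)&(Y[...,1]>.16)&(Y[...,1]<.3)&(d2>0)
    h=Y[near&(Y[...,2]>.054)]; g=Y[near&(Y[...,2]>.036)&(Y[...,2]<.048)]
    print(n,"head",h.mean(0).round(4),cv2.minEnclosingCircle(h[:,:2].astype(np.float32)),"handle",g.mean(0).round(4),cv2.minAreaRect(g[:,:2].astype(np.float32)*1000))
E
```

```text
10.5333 [ 0.53902268 -0.07370262  0.11492337] 0.3455199131664847
lug 577 [-2.86140769 -0.89875211 42.64118294] ((-2.871464252471924, -0.7529878616333008), (13.721725463867188, 17.212909698486328), 89.79212188720703)
disc plane 3006 [-0.05996425  0.05608268] 8.786612730699755
pin 589 [36.95889515 -0.54132921 23.15404879] ((37.09248733520508, -0.37075451016426086), 10.18974781036377)
copper 3584 [-36.39417434 -30.58069821   5.7520833 ] [21.03243403 29.33659579 10.96889522]
top head [0.5312 0.2538 0.0599] ((0.5310601592063904, 0.25371435284614563), 0.016763802617788315) handle [0.4959 0.2343 0.0429] ((506.94989013671875, 239.0344696044922), (81.7501449584961, 22.68880271911621), 22.967309951782227)
scene head [0.5344 0.2541 0.0598] ((0.5343528985977173, 0.2567797303199768), 0.019050369039177895) handle [0.4781 0.2229 0.0424] ((483.6421813964844, 228.34774780273438), (144.65567016601562, 28.659231185913086), 25.594175338745117)
```

The disc is flat and 3 mm off centre, with its flat facing the pin and the plane within 0.1°. Next is the mallet.

>>> play_rows:
  rows:
    - [[0,0,0],[39,-3.6,0],0.4]
    - [[0,0,0],[39,-3.6,0],0.4]
    - [[0,0,0],[39,-3.6,0],0.4]
    - [[0,0,0],[39,-3.6,0],0.4]
    - [[0,0,0],[39,-3.6,0],0.4]
    - [[0,0,0],[39,-3.6,0],0.4]
    - [[0,0,0],[39,-3.6,0],0.4]
    - [[0,0,0],[39,-3.6,0],0.4]
    - [[0,0,7],[0,0,0],0.4]
    - [[0,0,7],[0,0,0],0.4]
    - [[0,0,7],[0,0,0],0.4]
    - [[0,0,7],[0,0,0],0.4]

```text
t: 11.68
tcp_pos: [0.4878, 0.2436, 0.1112]
tool_rot: [0.844, 0.537, -0.001, -0.001]
force: [-0.5, 0.6, 0.7]
finger_gap: 0.597
gripper_force: 0.0
```

>>> play_rows:
  rows:
    - [[0,0,7],[0,0,0],0.4]
    - [[0,0,7],[0,0,0],0.4]
    - [[0,0,7],[0,0,0],0.4]
    - [[0,0,7],[0,0,0],0.4]
    - [[0,0,7],[0,0,0],0.4]
    - [[0,0,6],[0,0,0],0.4]
    - [[0,0,0],[0,0,0],0.4]
    - [[0,0,0],[0,0,0],0.4]

```text
t: 12.35
tcp_pos: [0.4886, 0.2427, 0.1114]
tool_rot: [0.978, 0.211, -0.001, -0.0]
force: [-0.5, 0.3, -0.4]
finger_gap: 0.601
gripper_force: 0.0
```

```bash
python3 - <<'E'
from h import *
c=get_calibration("wrist"); s=sense(); p,d=snapshot("wrist"); Y=cloud(c,d,"wrist")
rel([.4945,.2375,-.015])
near=(Y[...,0]>.38)&(Y[...,0]<.6)&(Y[...,1]>.16)&(Y[...,1]<.3)&(d>0)
h=Y[near&(Y[...,2]>.056)&(Y[...,2]<.066)]; print("head",len(h),h.mean(0),cv2.minEnclosingCircle(h[:,:2].astype(np.float32)))
g=Y[near&(Y[...,2]>.040)&(Y[...,2]<.048)&(np.hypot(Y[...,0]-.531,Y[...,1]-.254)>.025)]; print("handle",len(g),g.mean(0),cv2.minAreaRect(g[:,:2].astype(np.float32)*1000))
cv2.imwrite("pics/w8.png",p[:,:,::-1])
E
```

```text
t 12.4 tcp [0.4888 0.2426 0.1115] yaw 24.31 z [-0.001 -0.    -1.   ] tool d mm [  3.2   7.  126.5] q [0.26 0.56 1.72 0.   0.86 1.4 ] gap 0.599
head 1725 [0.53190317 0.25597425 0.06080899] ((0.5316697359085083, 0.2560197710990906), 0.017088431864976883)
handle 2627 [0.46739756 0.2219545  0.04415981] ((463.7170104980469, 220.0415802001953), (104.92550659179688, 20.479644775390625), 27.92802619934082)
```

>>> play_rows:
  rows:
    - [[0,0,-3.6],[4.6,7.9,6],0.4]
    - [[0,0,0],[0,0,30],0.4]
    - [[0,0,0],[0,0,30],0.4]
    - [[0,0,0],[0,0,30],0.4]
    - [[0,0,0],[0,0,20],0.4]
    - [[0,0,0],[0,0,8],0.4]
    - [[0,0,0],[0,0,0],0.8]
    - [[0,0,0],[0,0,0],1]
    - [[0,0,0],[0,0,0],1]
    - [[0,0,0],[0,0,0],1]
    - [[0,0,0],[0,0,0],1]
  grip_force: 120

```text
t: 13.32
tcp_pos: [0.4979, 0.2369, -0.0111]
tool_rot: [0.971, 0.24, 0.001, -0.0]
force: [-1.2, 0.3, 0.1]
finger_gap: 0.215
gripper_force: 117.1
```

>>> play_rows:
  rows:
    - [[0,0,0],[0,0,-20],1]
    - [[0,0,0],[0,0,-35],1]
    - [[0,0,0],[0,0,-35],1]
    - [[0,0,0],[0,0,-30],1]
    - [[0,0,0],[-17,31,0],1]
    - [[0,0,0],[-17,31,0],1]
    - [[0,0,0],[-17,31,0],1]
    - [[0,0,0],[-17,31,0],1]
    - [[0,0,0],[-17,31,0],1]
    - [[0,0,0],[-18.6,33.8,0],1]
    - [[0,0,0],[0,0,0],1]
    - [[0,0,0],[0,0,0],1]

```text
t: 14.32
tcp_pos: [0.4936, 0.0192, 0.1084]
tool_rot: [0.971, 0.237, 0.0, 0.0]
force: [-0.6, -0.1, -2.8]
finger_gap: 0.214
gripper_force: 117.8
```

```bash
cat > m.py <<'E'
from h import *
c=get_calibration("wrist"); s=sense(); p,d=snapshot("wrist"); X=cloud(c,d,"wrist"); Rt=R.from_quat(s["tool_rot"]).as_matrix()
L=(X-s["tcp_pos"])@Rt*1000; S=(X-SEAT)@SR*1000
print(s["t"],s["tcp_pos"],"force",s["force"].round(1),"gap",s["finger_gap"])
m=(np.hypot(L[...,0]-39,L[...,1])<24)&(L[...,2]<-66)&(L[...,2]>-86)&(d>0)
q=L[m]; ct,r=cv2.minEnclosingCircle(q[:,:2].astype(np.float32)); zt=np.median(q[:,2])
A=np.c_[q[:,:2],np.ones(len(q))]; co=np.linalg.lstsq(A,q[:,2],rcond=None)[0]
print("head top tool",len(q),ct,r,zt,"tilt deg",np.degrees(co[:2]).round(1))
f=np.array([ct[0],ct[1],zt+60]); F=s["tcp_pos"]+Rt@f/1000
print("face seat mm",(SR.T@(F-SEAT)*1000).round(1),"tool shift to pin",(Rt.T@(SEAT+SR@np.array([.037,-.0004,.0235])-F)*1000).round(1))
pn=(np.hypot(S[...,0]-37,S[...,1])<14)&(S[...,2]>11)&(S[...,2]<28)&(d>0)&(p[...,0].astype(int)-p[...,2]>50)
q=S[pn]; print("pin",len(q),np.median(q,0).round(1) if len(q) else 0)
cv2.imwrite("pics/m.png",p[:,:,::-1])
E
python3 m.py
```

```text
14.3167 [0.49359617 0.01916666 0.10837512] force [-0.6 -0.1 -2.8] gap 0.21381578952221564
head top tool 7485 (38.64033889770508, 0.23536749184131622) 17.1816349029541 -71.81393702670826 tilt deg [1.  0.3]
face seat mm [34.2  0.7 85.2] tool shift to pin [ 2.1 -2.2 61.7]
pin 160 [41.1 -7.  22.9]
```

>>> play_rows:
  rows:
    - [[0,0,0],[2,-2.2,15],1]
    - [[0,0,0],[0,0,20],1]
    - [[0,0,0],[0,0,20],1]
    - [[0,0,0],[0,0,0],1]
    - [[0,0,0],[0,0,0],1]

```text
t: 14.78
tcp_pos: [0.493, 0.0257, 0.0523]
tool_rot: [0.971, 0.24, -0.001, -0.001]
force: [-1.0, 0.1, -2.1]
finger_gap: 0.215
gripper_force: 117.7
```

```bash
python3 m.py
```

```text
14.7833 [0.49302335 0.0257478  0.0523206 ] force [-1.   0.1 -2.1] gap 0.2146911527658694
head top tool 7483 (38.69712448120117, 0.09979698807001114) 17.08050537109375 -71.82104552604684 tilt deg [1.  0.3]
face seat mm [41.1  1.  29.1] tool shift to pin [-0.5  4.3  5.6]
pin 0 0
```

>>> play_rows:
  rows:
    - [[0,0,0],[0,2,3],1]
    - [[0,0,0],[0,0,2],1]
    - [[0,0,0],[0,0,2],1]
    - [[0,0,0],[0,0,2],1]
    - [[0,0,0],[0,0,2],1]
    - [[0,0,0],[0,0,0],1]

```text
t: 15.33
tcp_pos: [0.4957, 0.0224, 0.0428]
tool_rot: [0.971, 0.239, 0.001, 0.0]
force: [-1.2, 0.4, 4.6]
finger_gap: 0.218
gripper_force: 119.1
```

```bash
python3 m.py
```

```text
15.3333 [0.49574334 0.02237767 0.04283432] force [-1.2  0.4  4.6] gap 0.2181167148311693
head top tool 7499 (38.553489685058594, 0.20145684480667114) 17.25791358947754 -71.97199784550054 tilt deg [0.9 0.2]
face seat mm [37.4 -1.4 19.9] tool shift to pin [-1.1 -0.1 -3.6]
pin 0 0
```

>>> play_rows:
  rows:
    - [[0,0,0],[0,0,2],1]
    - [[0,0,0],[0,0,2],1]
    - [[0,0,0],[0,0,2],1]
    - [[0,0,0],[0,0,2],1]
    - [[0,0,0],[0,0,1],1]
    - [[0,0,0],[0,0,0],1]
    - [[0,0,0],[0,0,0],1]

```text
t: 15.97
tcp_pos: [0.4956, 0.0223, 0.0349]
tool_rot: [0.971, 0.239, 0.001, 0.001]
force: [-3.7, 0.4, 14.5]
finger_gap: 0.214
gripper_force: 120.9
```

```bash
python3 m.py
```

```text
15.9667 [0.49564268 0.02229766 0.03486905] force [-3.7  0.4 14.5] gap 0.21430550501000487
head top tool 7516 (38.36366271972656, -0.33024120330810547) 17.342437744140625 -72.17355611173147 tilt deg [0.7 0.3]
face seat mm [37.7 -0.9 12.1] tool shift to pin [ -0.8   0.5 -11.4]
pin 0 0
```

Nearly home at about 11.4 mm, so I press a little more until the force climbs.

>>> play_rows:
  rows:
    - [[0,0,0],[0,0,1.5],1]
    - [[0,0,0],[0,0,1.5],1]
    - [[0,0,0],[0,0,1],1]
    - [[0,0,0],[0,0,0],1]
    - [[0,0,0],[0,0,0],1]

```text
t: 16.43
tcp_pos: [0.4954, 0.0221, 0.034]
tool_rot: [0.971, 0.24, 0.002, 0.001]
force: [-11.7, -1.3, 43.4]
finger_gap: 0.217
gripper_force: 125.2
```

```bash
python3 m.py
```

```text
16.4333 [0.49540056 0.02207228 0.0340256 ] force [-11.7  -1.3  43.4] gap 0.21686643685304685
head top tool 7607 (37.869850158691406, -0.09821135550737381) 17.432100296020508 -72.78398956076502 tilt deg [0.6 0.2]
face seat mm [37.1 -0.3 11.9] tool shift to pin [  0.1   0.2 -11.6]
pin 0 0
```

The pin has bottomed out (43 N). I lift and carry the mallet back.

>>> play_rows:
  rows:
    - [[0,0,0],[0,0,-15],1]
    - [[0,0,0],[0,0,-30],1]
    - [[0,0,0],[0,0,-35],1]
    - [[0,0,0],[17,-31,0],1]
    - [[0,0,0],[17,-31,0],1]
    - [[0,0,0],[17,-31,0],1]
    - [[0,0,0],[17,-31,0],1]
    - [[0,0,0],[17,-31,0],1]
    - [[0,0,0],[17,-32,0],1]
    - [[0,0,0],[0,0,0],1]
    - [[0,0,0],[0,0,0],1]

```text
t: 17.4
tcp_pos: [0.4978, 0.2372, 0.1086]
tool_rot: [0.97, 0.241, -0.0, 0.0]
force: [0.0, -0.6, -2.4]
finger_gap: 0.212
gripper_force: 118.0
```

```bash
cat > f.py <<'E'
from h import *
rel([.4979,.2369,-.0125])
for n in("top","scene"):
    c=get_calibration(n); p,d=snapshot(n); X=cloud(c,d,n); S=(X-SEAT)@SR*1000
    pn=(np.hypot(S[...,0]-37,S[...,1])<9)&(d>0); q=S[pn]; print(n,"pin z",np.percentile(q[:,2],[20,50,80]).round(1))
    lug=(np.hypot(S[...,0],S[...,1])<20)&(S[...,2]>38)&(d>0); q=S[lug]; print("lug",len(q),q.mean(0).round(1))
    cp=(np.hypot(S[...,0],S[...,1])<25)&(S[...,2]>4)&(S[...,2]<14)&(d>0); print("disc z",np.percentile(S[cp][:,2],[10,50,90]).round(1))
    near=(X[...,0]>.38)&(X[...,0]<.6)&(X[...,1]>.16)&(X[...,1]<.3)&(d>0)&(X[...,2]>.03)&(X[...,2]<.075); print("mallet",near.sum(),X[near].mean(0).round(3),X[near][:,2].max().round(3))
E
python3 f.py
```

```text
t 17.4 tcp [0.4978 0.2372 0.1086] yaw 27.93 z [-0. -0. -1.] tool d mm [ -0.    0.3 121.1] q [ 0.24  0.57  1.71 -0.    0.86  1.33] gap 0.212
top pin z [ 7.4 10.6 14.2]
lug 22 [-4.8 -1.2 41.8]
disc z [ 5.4  8.2 11.4]f.py:8: RuntimeWarning: Mean of empty slice.
  near=(X[...,0]>.38)&(X[...,0]<.6)&(X[...,1]>.16)&(X[...,1]<.3)&(d>0)&(X[...,2]>.03)&(X[...,2]<.075); print("mallet",near.sum(),X[near].mean(0).round(3),X[near][:,2].max().round(3))
  ret = um.true_divide(
Traceback (most recent call last):
  File "f.py", line 8, in <module>
    near=(X[...,0]>.38)&(X[...,0]<.6)&(X[...,1]>.16)&(X[...,1]<.3)&(d>0)&(X[...,2]>.03)&(X[...,2]<.075); print("mallet",near.sum(),X[near].mean(0).round(3),X[near][:,2].max().round(3))
                                                                                                                                                            ~~~~~~~~~~~~~~~~^^
ValueError: zero-size array to reduction operation maximum which has no identity
```

The pin is home at about 11 mm. I set the mallet down.

>>> play_rows:
  rows:
    - [[0,0,0],[0,0,35],1]
    - [[0,0,0],[0,0,35],1]
    - [[0,0,0],[0,0,30],1]
    - [[0,0,0],[0,0,14],1]
    - [[0,0,0],[0,0,3],1]
    - [[0,0,0],[0,0,2],1]
    - [[0,0,0],[0,0,1],1]
    - [[0,0,0],[0,0,0],1]

```text
t: 18.12
tcp_pos: [0.4999, 0.2352, -0.0102]
tool_rot: [0.971, 0.239, 0.001, -0.0]
force: [0.1, 0.8, -3.0]
finger_gap: 0.216
gripper_force: 118.0
```

>>> play_rows:
  rows:
    - [[0,0,0],[0,0,1],1]
    - [[0,0,0],[0,0,0.5],1]
    - [[0,0,0],[0,0,0],1]
    - [[0,0,0],[0,0,0],0.7]
    - [[0,0,0],[0,0,0],0.5]
    - [[0,0,0],[0,0,0],0.4]
    - [[0,0,0],[0,0,0],0.4]
    - [[0,0,0],[0,0,-15],0.4]
    - [[0,0,0],[0,0,-35],0.4]
    - [[0,0,0],[0,0,-40],0.4]
    - [[0,0,0],[-20,0,-30],0.4]
    - [[0,0,0],[0,0,0],0.4]

```text
t: 19.12
tcp_pos: [0.481, 0.2263, 0.1123]
tool_rot: [0.971, 0.24, 0.003, 0.0]
force: [-1.5, -0.4, -0.9]
finger_gap: 0.6
gripper_force: 0.0
```

```bash
python3 f.py; python3 - <<'E'
from h import *
c=get_calibration("wrist"); p,d=snapshot("wrist"); Y=cloud(c,d,"wrist")
near=(Y[...,0]>.38)&(Y[...,0]<.6)&(Y[...,1]>.16)&(Y[...,1]<.3)&(d>0)
h=Y[near&(Y[...,2]>.054)&(Y[...,2]<.068)]; g=Y[near&(Y[...,2]>.038)&(Y[...,2]<.05)]
print("head",len(h),h.mean(0),"handle",len(g),g.mean(0))
E
```

```text
t 19.12 tcp [0.481  0.2263 0.1123] yaw 27.73 z [ 0.006  0.001 -1.   ] tool d mm [ 19.1  -1.7 124.9] q [ 0.23  0.54  1.76 -0.    0.83  1.32] gap 0.6
top pin z [ 6.  11.  12.6]
lug 22 [-4.4 -0.1 42.7]
disc z [ 5.   7.5 11.3]
mallet 20 [0.432 0.189 0.042] 0.049
scene pin z [ 2.8 10.7 11.6]
lug 37 [-2.9 -3.2 41.5]
disc z [ 6.5  8.5 10.4]
mallet 464 [0.497 0.227 0.044] 0.064
head 1799 [0.53365399 0.25377181 0.06081564] handle 3081 [0.47302337 0.22082685 0.04416538]
```

The mallet is standing, and the pin and disc are in place, so I hand in.

```bash
python3 -c "
from station import *
print(sign_off())"
```

```text
the job is handed in; nothing more can be done
None
```

I handed the job in at about 19 s: the disc lies flat in the recess under the red lip, about 3 mm off centre. The mallet drove the pin about 11.6 mm down, until it would go no further, and now stands back on the bench clear of the valve. The hand-in returned no verdict.

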